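# Calibrate the tooth-photo stand

### The job

Slide the white calibration disc across the dark plate, without lifting it off, until it drops flat into the round pocket, and let go of it. Then press the red shutter button to its half-way stop, keep it there for about a second so the camera can focus, press it fully down to take the picture, and let go. Do not fire the shutter before the disc is in its pocket, and leave the kidney dish, spatula rest and bite block where they are.

Things in the scene. Friction and masses are not known exactly. Their poses are not given: they have to be found in the camera images.
- disc_center (a point): Loose white ceramic calibration disc, 84 mm across, 10 mm thick, about 0.16 kg, grey and black patches on its face, with an upright round blue grip hub in its middle (24 mm across, 34 mm tall above the disc's face; 44 mm overall). The point lies on the axis, 22 mm above the underside; z is the axis, up. It starts lying on the plate near the end away from the pocket.
- pocket (a point): Centre of the mouth of the plate's round pocket (89 mm across, 5 mm deep, flat light-grey floor), level with the plate's top face. x and y lie along the plate's short and long sides, z is up. The disc's point stands 22 mm above this point while the disc slides on the plate and 17 mm above it once it is home.
- shutter_top (a point): Centre of the top face of the red round shutter button, 44 mm across, standing 24 mm proud of the console's face when up. z is the button's axis, pointing out of the sloped face (up and towards the robot, 30 degrees from vertical); y is level, along the console's width. Press along -z. The point moves with the button.
- cap (a joint): First stage of the button, in m: 0 up, 0.008 at the half-way stop. Light spring, about 1 N at first, 2.6 N at the stop.
- plunger (a joint): Second stage of the button, in m, moves only after the first has met its stop: 0 not begun, 0.010 fully down (the button is then 18 mm lower than when up). It takes about 8 N to begin and 12 N to reach the bottom; both stages spring back when let go.
- kidney_dish: Loose steel kidney dish, about 190 mm by 80 mm and 36 mm tall, a bystander. Origin under its middle, long side along its y.
- spatula_rest: Loose white ceramic spatula rest with four low horns, 70 mm by 120 mm and 24 mm tall, a bystander. Origin under its middle, long side along its y.
- bite_block: Loose yellow plastic bite block, 32 mm by 70 mm and 25 mm tall, a bystander. Origin under its middle, long side along its y.
- stage: Fixed dark steel plate, 150 mm (x) by 260 mm (y), top 18 mm above the counter; origin under its middle; the pocket is 75 mm from the middle towards +y.
- console: Fixed white console, 145 mm (x) by 140 mm (y), origin on the counter, 22 mm beyond the raised button's centre; its face slopes 30 degrees, low edge towards -x (robot side). A grey preview screen 150 mm wide overhangs behind the button: underside 79 mm above the raised button's centre, near edge 17 mm beyond it towards +x, top 210 mm above the counter. So come in tilted, about along the button's axis.
There are look-alikes about, which are no part of the job. What is shaped like the part that bears disc_center but purple or turquoise is not meant.

How it is judged:
On the way, in this order (a step that is already met when the one before it is completed fails the run):
1. the disc lies flat in the pocket, let go of (z of disc_center in the frame of pocket below 0.019 m and horizontal distance between disc_center and pocket below 0.005 m and angle between disc_center's own z axis and vertical below 0.04 rad and contact force between the fingers and disc below 0.1 N), for 0.2 s.
2. the button is held at its half-way stop (first stage in by more than 6.5 mm, second stage by less than 3 mm) for 0.7 s (value of joint cap above 0.0065 m and value of joint plunger below 0.003 m), for 0.7 s.
3. the button is pressed fully down (second stage in by more than 8.5 mm) (value of joint plunger above 0.0085 m), for 0.05 s.
At the end, for the whole second after the job is handed in: Disc flat in the pocket (underside 3 mm or more below the plate's top, centre within 5 mm of the pocket's, within 2.3 degrees of level); button let go and up (both stages within 1.5 mm); kidney dish, spatula rest and bite block within 25 mm of where they stood (z of disc_center in the frame of pocket below 0.019 m and horizontal distance between disc_center and pocket below 0.005 m and angle between disc_center's own z axis and vertical below 0.04 rad and value of joint each of cap, plunger below 0.0015 m and distance of each of kidney_dish, spatula_rest, bite_block from where it was at the start of the episode below 0.025 m); the robot touches nothing.
It fails at once if the disc is lifted more than 12 mm off the plate (z of disc_center in the frame of pocket above 0.034 m).
It fails at once if the shutter is fired (second stage in by more than 5 mm) while the disc is not in its pocket (value of joint plunger above 0.005 m and (z of disc_center in the frame of pocket above 0.02 m or horizontal distance between disc_center and pocket above 0.006 m)).
It fails at once if a bystander is moved more than 25 mm (distance of any of kidney_dish, spatula_rest, bite_block from where it was at the start of the episode above 0.025 m).
It also fails if it takes over 61 s, if anything falls off the work surface, if the arm or the gripper's body presses on something with over 40 N, if the wrist force passes 120 N, or if a joint passes its speed limit or range.

### The arm

A 6-joint arm with a two-finger parallel gripper is mounted at the origin on the work surface. World frame = base frame: x ahead of the robot, y to its left, z up, the work surface at z = 0. Lengths are in m, angles in rad, forces in N, time in s.
With the tool pointing down it reaches from about 0.35 to 0.85 m from the base axis. Payload 8.1 kg.
Tool frame: the origin (TCP) lies on the centre line of the jaws, within the pads' length; the fingertips stand 19 mm ahead of it and the grasp point (between the pads) is the TCP; z points along the fingers, y is the line along which they close (so a half turn about z gives the same grasp; the last joint's range is limited). The gripper opens to 93 mm and grips with 3 to 60 N. Pads are 15 mm wide; open, the fingers measure 128 mm over their backs; the gripper's body (75 mm by 188 mm) begins 65 mm behind the grasp point.
Start: joints at [1.211, 0.13, 1.488, -0, 1.523, -0.085], TCP at [0.163, 0.577, 0.202] pointing down, gripper open.
Joint ranges: [-2.96, 2.96], [-0.89, 2.26], [0.02, 2.5], [-1.34, 4.48], [0, 2.73], [-2.66, 2.66]. Speed limits (rad/s): [2.39, 2.39, 2.79, 3.14, 3.14, 3.14].

### API

Orientations are given as a unit quaternion [w, x, y, z].
In Python, from station import env, optics, job_done, models gives the robot as it stands. The module is installed in compiled form; this text tells all that it offers. Calls block until the motion is done:
- env.movep(position, orientation): joint-space move of the TCP to a pose.
- env.servo_line(position, rotation=None, rate=0.15, threshold=None): straight line of the TCP; rotation=None keeps the orientation; rate is the mean speed in m/s. With threshold (N) it stops when the force on the tool has changed by that much, and returns True; else False.
- env.set_joints(angles): joint-space move.
- env.gripper_to(opening, force=None): opening from 0.0 (shut) to 1.0 (fully open); force is the grip in N (None keeps the last); returns when the fingers have stopped.
- env.wait(seconds).
- env.solve_ik(position, orientation): joint angles nearest the present ones, or None.
- optics.capture(name): name is "scene" or "top" or "wrist"; returns a dict with "color" (420x560x3 uint8, red, green, blue), "z_map" (420x560 float32, m along the optical axis (not along the pixel's ray), 0 where there is no reading), "camera_matrix" (3x3 intrinsics, pixels), "pose" (4x4, takes a point from camera to world coordinates); the wrist camera has in their place "mount" (4x4, takes a point from camera to tool coordinates, whose origin is the TCP and whose axes are the flange's). Camera axes: x right, y down, z forward; pixel columns grow to the right and rows downward; lengths in m; the calibration is good to about 2 mm. A picture is of the moment at which its call begins: read the wrist's pose just before it.
A pose or a line that the arm cannot do raises env.PlanningError and nothing moves.
- job_done(): hands the job in; it is judged then, once.
Trained networks look in the newest picture that a camera, given by its name, has taken for a name from the list of things; names that differ only in an ending like _2 or _b are one class to them, and where a whole thing is asked for, a point or a joint stands for the part that bears it (a point fixed in the world has none). Each returns a list of dicts, best first, with "p" (0 to 1); they miss things now and then, are a little off and sometimes report something else, mostly with a low value. They report only what shows in the picture. A call takes as long as a camera call. They do not tell look-alikes from the thing itself.
- models.find_in(camera, query): "centre" ([x, y, z] in m, in world coordinates, good to about 4 mm: the middle of the surface that is visible of it).
- models.mark_of(camera, query): "centre" ([x, y, z] in m, in world coordinates, good to about 4 mm: a listed point, or the origin of a listed thing).
Readings, each from a call of its own:
- env.get_clock(): time.
- env.get_joint_positions(): joint angles.
- env.get_qd(): joint speeds.
- env.get_joint_efforts(): joint torques, N m.
- env.get_tool_pos(): TCP position.
- env.get_tcp_rot(): TCP orientation.
- env.get_contact_force(): force on the tool from outside, world axes, zero at the start.
- env.get_torque(): the same for the moment, N m.
- env.get_opening(): opening from 0.0 (shut) to 1.0 (fully open).
- env.get_gripper_force(): force on a finger pad.
Only numpy, scipy, OpenCV 4.12 (cv2) and the standard library are available. Lean on these libraries where they do the work, as an engineer would, in place of code of your own. Each camera call takes 0.05 s, during which the arm holds its last target. There are 200 camera calls.

## Working session

There is one attempt and no reset: what is moved stays moved. The work goes in short steps, each a Python script; the robot and the scene stay as the last script left them, time stands still between calls to the robot, and variables do not carry over. Pictures are saved under pics/ and viewed, at most 10 in all, crops included, and the job is handed in when it is done.

```bash
mkdir -p pics
python3 - <<'E'
from station import env, optics, models
import cv2, numpy as np
ims=[]
for c in ("scene","top"):
    d=optics.capture(c); cv2.imwrite(f"pics/{c}0.png",d["color"][...,::-1])
    np.savez(f"{c}0.npz",**d)
    for q in ("disc_center","pocket","shutter_top","stage","console","kidney_dish","spatula_rest","bite_block"):
        print(c,q,[(np.round(r["centre"],3).tolist(),round(r["p"],2)) for r in models.mark_of(c,q)])
print(env.get_tcp_rot(),env.get_clock())
E
```

```text
scene disc_center [([0.444, -0.049, 0.023], 0.93), ([0.339, 0.066, 0.021], 0.82), ([0.683, 0.432, 0.021], 0.81), ([0.313, 0.223, 0.023], 0.74), ([0.504, 0.118, 0.042], 0.68)]
scene pocket [([0.543, 0.244, 0.019], 0.63)]
scene shutter_top []
scene stage [([0.525, 0.172, 0.0], 0.67)]
scene console [([0.59, -0.172, 0.002], 0.9)]
scene kidney_dish [([0.771, 0.147, -0.005], 0.71)]
scene spatula_rest [([0.781, -0.146, -0.001], 0.75)]
scene bite_block [([0.482, 0.408, 0.001], 0.65)]
top disc_center [([0.508, 0.117, 0.038], 0.89), ([0.312, 0.22, 0.022], 0.86), ([0.692, 0.437, 0.021], 0.78), ([0.448, -0.05, 0.021], 0.7), ([0.542, 0.243, 0.019], 0.56), ([0.336, 0.066, 0.023], 0.55)]
top pocket [([0.543, 0.246, 0.021], 0.73)]
top shutter_top [([0.566, -0.167, 0.095], 0.66)]
top stage [([0.521, 0.171, -0.005], 0.85), ([0.592, -0.163, 0.0], 0.74), ([0.508, 0.12, 0.04], 0.27)]
top console [([0.591, -0.163, 0.001], 0.56)]
top kidney_dish [([0.773, 0.145, 0.001], 0.61)]
top spatula_rest [([0.784, -0.144, 0.002], 0.96)]
top bite_block [([0.481, 0.416, 0.001], 0.62), ([0.784, -0.144, 0.003], 0.34)]
[ 3.60037242e-06  1.36967246e-01  9.90575577e-01 -1.95800922e-06] 0.9
```

View pics/top0.png

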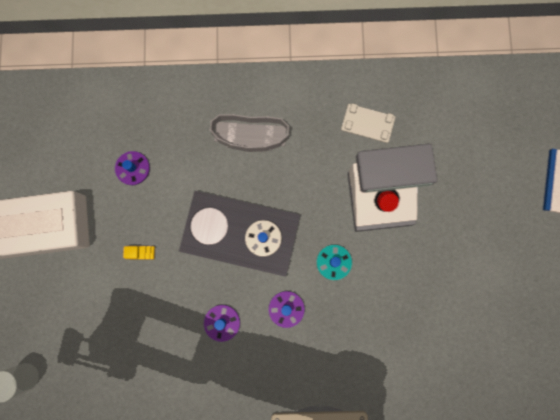

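View pics/scene0.png

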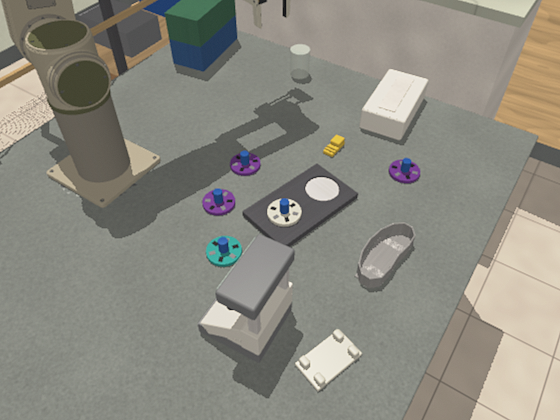

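The top view shows the white disc at (263,237) on the dark plate, the pocket at (209,226), the button at (388,201) under the screen, and purple and turquoise look-alikes off the plate. The scene view agrees. I'll hover between disc and pocket and take a close look.

```bash
cat > h.py <<'E'
from station import env, optics, models, job_done
import cv2, numpy as np
from scipy.spatial.transform import Rotation as R
Q=[0,0.13697,0.99058,0]
def tool():
    T=np.eye(4);q=env.get_tcp_rot();T[:3,:3]=R.from_quat([q[1],q[2],q[3],q[0]]).as_matrix();T[:3,3]=env.get_tool_pos();return T
def wrist(name):
    T=tool();d=optics.capture("wrist");d["pose"]=T@d["mount"]
    cv2.imwrite(f"pics/{name}.png",d["color"][...,::-1]);return d
def world(d,uv,z):
    "pixels -> points on the level plane z"
    K,P=d["camera_matrix"],d["pose"];uv=np.atleast_2d(uv)
    r=np.c_[uv,np.ones(len(uv))]@np.linalg.inv(K).T@P[:3,:3].T
    return P[:3,3]+r*((z-P[2,3])/r[:,2])[:,None]
def cloud(d):
    v,u=np.indices(d["z_map"].shape);z=d["z_map"][...,None]
    p=np.dstack([u,v,np.ones_like(u)])@np.linalg.inv(d["camera_matrix"]).T*z
    return p@d["pose"][:3,:3].T+d["pose"][:3,3]
E
python3 - <<'E'
from h import *
env.movep([0.50,0.17,0.28],Q)
d=wrist("w1");np.savez("w1.npz",**d)
print(d["mount"].round(3).tolist(),d["camera_matrix"])
for q in("disc_center","pocket"):print(q,[(np.round(r["centre"],4).tolist(),round(r["p"],2)) for r in models.mark_of("wrist",q)])
print(env.get_clock())
E
```

```text
[[-0.001, -0.963, -0.269, 0.074], [1.0, -0.001, -0.0, 0.001], [0.0, -0.269, 0.963, -0.183], [0.0, 0.0, 0.0, 1.0]] [[326.8671427    0.         285.84214171]
 [  0.         326.8671427  208.93478142]
 [  0.           0.           1.        ]]
disc_center [([0.3149, 0.2217, 0.0236], 0.91), ([0.5051, 0.1158, 0.0354], 0.87), ([0.3398, 0.0661, 0.0196], 0.85), ([0.6875, 0.4367, 0.0233], 0.69), ([0.4471, -0.0487, 0.0227], 0.57)]
pocket []
2.9833
```

View pics/w1.png

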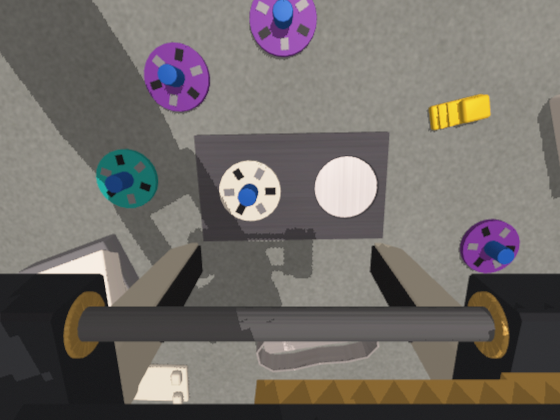

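The wrist view shows the white disc at (250,190) and the pocket at (346,187). I'll fit both outlines.

```bash
cat >> h.py <<'E'
def circ(d,near,z,r0,lo=130):
    "centre and radius of the bright round outline nearest a world point"
    m=(d["color"].min(2)>lo).astype(np.uint8)
    m=cv2.morphologyEx(m,cv2.MORPH_OPEN,np.ones((3,3)))
    best=None
    for c in cv2.findContours(m,cv2.RETR_EXTERNAL,cv2.CHAIN_APPROX_NONE)[0]:
        if cv2.contourArea(c)<300: continue
        p=world(d,cv2.convexHull(c)[:,0].astype(float),z)[:,:2]
        ctr,r=cv2.minEnclosingCircle(p.astype(np.float32)*1000)
        ctr=np.array(ctr)/1000
        e=np.linalg.norm(ctr-near[:2])+abs(r/1000-r0)
        if best is None or e<best[0]: best=(e,ctr.round(4).tolist(),round(r,1))
    return best
E
python3 - <<'E'
from h import *
w=dict(np.load("w1.npz"));t=dict(np.load("top0.npz"))
for n,d in(("w",w),("t",t)):
    for lo in (120,150):
        print(n,lo,circ(d,[.507,.117],.028,.042,lo),circ(d,[.543,.245],.018,.0445,lo))
c=cloud(w);h=w["color"].astype(int)
hub=(h[...,2]>h[...,0]+60)&(h[...,2]>h[...,1]+40)&(np.hypot(c[...,0]-.507,c[...,1]-.117)<.03)&(c[...,2]>.058)
print("hub",hub.sum(),c[hub].mean(0),np.ptp(c[hub],0))
pl=np.hypot(c[...,0]-.525,c[...,1]-.18)<.02; print("plate z",np.median(c[pl],0))
E
```

```text
w 120 (np.float64(0.0024085190269708444), [0.5079, 0.1185], 42.6) (np.float64(0.0036562323419034324), [0.5404, 0.2461], 43.7)
w 150 (np.float64(0.0017062344037777938), [0.5079, 0.1184], 42.0) (np.float64(0.004156705235652611), [0.5403, 0.2461], 43.2)
t 120 (np.float64(0.002127543926349614), [0.5071, 0.1154], 42.5) (np.float64(0.003472207317384954), [0.5403, 0.243], 44.3)
t 150 (np.float64(0.0025331112774912854), [0.5073, 0.1155], 41.0) (np.float64(0.004847548441813544), [0.5402, 0.2429], 43.1)
hub 257 [0.50715552 0.11854132 0.06189144] [0.02275419 0.02224161 0.0064637 ]
plate z [0.52479039 0.18013013 0.0179563 ]
```

Run:
```python
from h import *
env.movep([0.5077,0.118,0.13],Q)
env.servo_line([0.5077,0.118,0.052],rate=0.08,threshold=8)
env.gripper_to(0.0,force=8)
print(env.get_tool_pos(),env.get_opening()*93,env.get_gripper_force(),env.get_contact_force())
v=np.array([.0325,.1276,0])
p=env.get_tool_pos(); env.servo_line(p+0.82*v,rate=0.08)
print(env.get_tool_pos(),env.get_contact_force())
d=wrist("w2");np.savez("w2.npz",**d)
print(circ(d,p[:2]+.82*v[:2],.028,.042),circ(d,[.540,.245],.018,.0445)); print(env.get_clock())
```

```text
[0.50772717 0.11797222 0.05201753] 0.47545735443883214 0.0 [-0.04087434 -0.14268096 -0.2651431 ]
[0.53432881 0.22217677 0.05199875] [ 0.28599097 -0.05349223  0.11471306]
(np.float64(0.022925648602482866), [0.5367, 0.2442], 43.2) (np.float64(0.0014937914281539962), [0.5402, 0.2443], 45.2)
7.7917
```

View pics/w2.png

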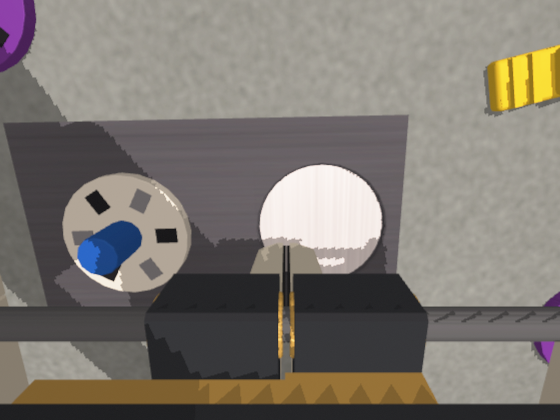

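The gripper is fully shut at column 286 and the disc, at about (125,232), was not picked up. I'll work out where the disc is now.

Run:
```python
from h import *
d=dict(np.load("w2.npz"));T=tool()
for lo in(80,95,110):print(circ(d,[.507,.117],.028,.042,lo),circ(d,[.54,.245],.018,.0445,lo))
c=cloud(d)
for u,v in((97,257),(125,170),(286,250),(287,262),(155,215)):print((u,v),c[v,u].round(4))
w=dict(np.load("w1.npz"));
# where the TCP & tip project in camera
def proj(p):
    q=np.linalg.inv(d["mount"])@np.array([*p,1]);q=d["camera_matrix"]@q[:3];return q[:2]/q[2]
print("TCP px",proj([0,0,0]),"tip",proj([0,0,.019]))
env.servo_line(env.get_tool_pos()+[0,0,.06]); 
t=optics.capture("top");print("top",[circ(t,[.507,.117],.028,.042,lo) for lo in(90,120,150)])
print([(np.round(r["centre"],4).tolist(),round(r["p"],2)) for r in models.mark_of("top","disc_center")])
```

```text
(np.float64(0.1497639030893519), [0.5999, 0.0337], 67.0) (np.float64(0.20287762670935544), [0.5298, 0.2163], 216.9)
(np.float64(0.011059788833960317), [0.5062, 0.1228], 47.2) (np.float64(0.014865120844412515), [0.5431, 0.2384], 52.0)
(np.float64(0.004860057690244448), [0.5069, 0.1198], 44.1) (np.float64(0.014256349495854113), [0.5427, 0.2384], 51.6)
(97, 257) [0.508  0.1185 0.0623]
(125, 170) [0.4666 0.1309 0.0179]
(286, 250) [0.5278 0.2252 0.0759]
(287, 262) [0.5282 0.2256 0.0901]
(155, 215) [0.4994 0.1436 0.0288]
TCP px [284.04201179 245.52058387] tip [284.19644244 234.62078995]
top [(np.float64(0.004164192952750433), [0.5061, 0.1152], 44.1), (np.float64(0.2769987926936414), [0.4879, 0.2068], 227.2), (np.float64(0.35842004403906463), [0.6053, -0.1692], 97.8)]
[([0.4494, -0.0464, 0.0215], 0.97), ([0.6909, 0.4339, 0.0184], 0.94), ([0.5075, 0.12, 0.0368], 0.77), ([0.3135, 0.2206, 0.0229], 0.63), ([0.3384, 0.0645, 0.0224], 0.61), ([0.7844, -0.1431, 0.0029], 0.52)]
```

The disc hasn't moved and the fingers closed above the hub. The depth data puts the visible fingertips well behind where the stated TCP geometry says. I'll measure that in tool coordinates with the fingers open and shut.

Run:
```python
from h import *
def tips(d):
    d["pose"]=d["mount"];c=cloud(d);p=c[(d["z_map"]>0)]
    # anything in the tool column near the jaw plane
    k=(np.abs(p[:,0])<.02)&(np.abs(p[:,1])<.075)&(p[:,2]>-.07)&(p[:,2]<.03)
    for lo in np.arange(-.07,.03,.01):
        b=p[k&(p[:,2]>=lo)&(p[:,2]<lo+.01)]
        if len(b):print(round(lo,3),len(b),"x",b[:,0].min().round(4),b[:,0].max().round(4),"y",np.percentile(b[:,1],[0,25,50,75,100]).round(4))
    if k.any():print("max s",p[k][:,2].max())
tips(dict(np.load("w2.npz")))
print("open");tips(dict(np.load("w1.npz")))
print(env.get_tool_pos(),tool().round(3).tolist(),env.get_joint_positions())
```

```text
-0.07 131 x 0.0066 0.0094 y [-0.0017 -0.0006  0.0004  0.0024  0.0036]
-0.06 297 x 0.0064 0.0096 y [-0.0148 -0.0036  0.0016  0.0056  0.0167]
-0.05 672 x -0.0082 0.0097 y [-0.0148 -0.0061  0.0007  0.0082  0.0166]
-0.04 529 x 0.0016 0.0095 y [-0.0142 -0.0065  0.0007  0.0079  0.0159]
-0.03 354 x 0.0067 0.0094 y [-0.0135 -0.0052  0.0012  0.0073  0.0153]
-0.02 62 x 0.0069 0.0092 y [-0.0068 -0.0025  0.0009  0.0043  0.0092]
0.02 801 x -0.02 0.02 y [-0.075  -0.0727 -0.0705 -0.0681 -0.0654]
max s 0.029980937851129014
open
-0.07 1361 x -0.0026 0.0096 y [-0.0625 -0.0504  0.0469  0.0521  0.0646]
-0.06 1272 x -0.0081 0.0097 y [-0.0613 -0.0482 -0.0451  0.0501  0.0632]
-0.05 1073 x -0.0083 0.0095 y [-0.061  -0.0473 -0.0452  0.0491  0.0625]
-0.04 873 x -0.0083 0.0095 y [-0.0601 -0.0471  0.047   0.049   0.0616]
-0.03 680 x -0.0083 0.0095 y [-0.0595 -0.0468 -0.0452  0.0487  0.0614]
-0.02 149 x -0.0086 0.0094 y [-0.0528 -0.0457  0.0472  0.0478  0.0551]
max s -0.015587340509280317
[0.53335697 0.22181471 0.11040227] [[-0.962, 0.271, -0.002, 0.533], [0.271, 0.962, -0.001, 0.222], [0.002, -0.001, -1.0, 0.11], [0.0, 0.0, 0.0, 1.0]] [ 3.05349983e-01  1.33368237e-01  1.65416474e+00  3.23473612e-05
  1.35638822e+00 -9.90607291e-01]
```

Measured fingertips are at s ≈ -17 mm, not +19 mm, so the real jaws sit about 36 mm behind the reported TCP. I'll use the measured geometry and regrasp lower, with a guarded descent.

```bash
echo 'TIP=-0.017  # measured: fingertip along tool z from the reported TCP' >> h.py
python3 - <<'E'
from h import *
env.gripper_to(1.0)
env.movep([0.5077,0.118,0.09],Q)
print("hit",env.servo_line([0.5077,0.118,0.034+TIP],rate=0.05,threshold=5),env.get_tool_pos())
env.gripper_to(0.0,force=8)
print(env.get_tool_pos(),env.get_opening()*93,env.get_gripper_force(),env.get_contact_force())
if env.get_opening()*93>18:
    v=np.array([.0325,.1276,0])
    p=env.get_tool_pos(); env.servo_line(p+0.75*v,rate=0.08)
    print(env.get_tool_pos(),env.get_contact_force(),env.get_opening()*93)
d=wrist("w3");np.savez("w3.npz",**d); t=optics.capture("top");np.savez("t3.npz",**t)
for lo in(100,120,140):print(circ(d,[.532,.214],.028,.042,lo),circ(t,[.532,.214],.028,.042,lo))
print(env.get_clock())
E
```

```text
hit False [0.50803555 0.11806642 0.01740363]
[0.50768952 0.11795064 0.01700448] 24.07318811882279 8.000002652406693 [-0.41555074  0.16358172  0.46186068]
[0.53207698 0.21354206 0.0169852 ] [0.36903306 0.6727719  0.10623266] 23.69826801589054
(np.float64(0.03047670021210365), [0.5338, 0.2295], 56.8) (np.float64(0.24770815257960493), [0.4664, 0.2421], 218.3)
(np.float64(0.030341681291622156), [0.5341, 0.2295], 56.7) (np.float64(0.14464984675989492), [0.5912, 0.3059], 77.3)
(np.float64(0.030229172713768022), [0.5334, 0.2297], 56.4) (np.float64(0.13645323427867956), [0.5908, 0.3079], 67.7)
14.6
```

View pics/w3.png

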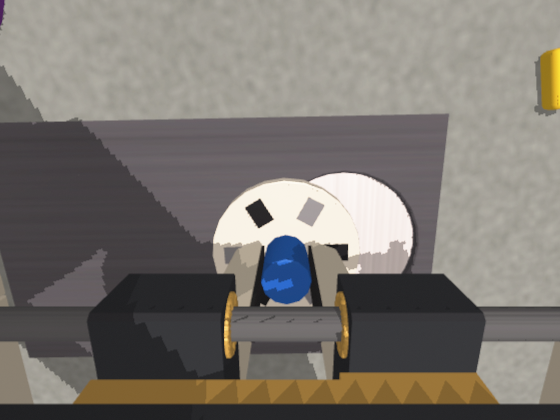

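The hub at (286,265) is held between the pads and the disc lies flat, overlapping the pocket at (345,230). I'll finish the slide, release and check the height.

Run:
```python
from h import *
env.gripper_to(0.0,force=4)
p=env.get_tool_pos()
env.servo_line([0.5402,0.2456,p[2]],rate=0.05)
print(env.get_tool_pos(),env.get_contact_force(),env.get_opening()*93)
env.gripper_to(0.6); env.wait(.3)
d=wrist("w4");c=cloud(d);np.savez("w4.npz",**d)
h=d["color"].astype(int)
hub=(h[...,2]>h[...,0]+60)&(h[...,2]>h[...,1]+40)&(np.hypot(c[...,0]-.54,c[...,1]-.2456)<.03)
print("hub top z",np.percentile(c[hub][:,2],[90,97,99]),c[hub&(c[...,2]>.05)].mean(0))
print(env.get_contact_force(),env.get_clock())
```

```text
[0.53995568 0.24561907 0.01674001] [-0.61976027 -0.39618641 -1.44782083] 23.88591996325859
hub top z [0.05759041 0.05798763 0.05835808] [0.53868306 0.24683836 0.05654714]
[ 0.24956952  0.36300525 -0.1345579 ] 16.6917
```

View pics/w4.png

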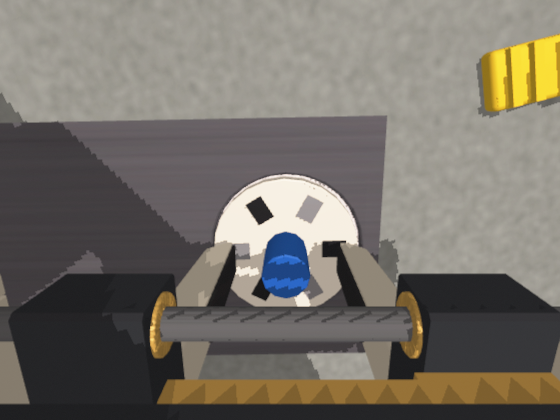

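The hub top fell from 62 to about 57.5 mm and the disc sits concentric in the pocket at (286,240), so it is home and free. Next I'll retreat, get the console's yaw from the top depth, and look at the button along its axis.

```bash
cat >> h.py <<'E'
def pressR(yaw):
    "tool rotation for pressing; x_tool towards robot/down, y level, z along -button axis"
    c,s=np.cos(yaw),np.sin(yaw); a=np.array([-.5*c,-.5*s,.866]); y=np.array([-s,c,0])
    z=-a/np.linalg.norm(a); m=np.c_[np.cross(y,z),y,z]; q=R.from_matrix(m).as_quat()
    return -z,[q[3],q[0],q[1],q[2]]
def red(d):
    c=cloud(d);h=d["color"].astype(int)
    k=(h[...,0]>110)&(h[...,1]<60)&(h[...,2]<60)&(d["z_map"]>0)&(np.hypot(c[...,0]-.566,c[...,1]+.167)<.06)
    return c[k]
E
python3 - <<'E'
from h import *
p=env.get_tool_pos(); env.gripper_to(0.9)
env.servo_line([p[0],p[1],0.25],rate=0.15)
d=optics.capture("top");c=cloud(d)
k=(c[...,2]>.17)&(c[...,2]<.25)&(np.hypot(c[...,0]-.61,c[...,1]+.167)<.13)
r=cv2.minAreaRect((c[k][:,:2]*1000).astype(np.float32));print(r,np.median(c[k][:,2]))
bx=cv2.boxPoints(r);e=max((bx[1]-bx[0],bx[2]-bx[1]),key=np.linalg.norm);e=e*np.sign(e[1])
yaw=np.arctan2(-e[0],e[1]);print("yaw",yaw)
disc=(np.hypot(c[...,0]-.54,c[...,1]-.2456)<.035)&(np.hypot(c[...,0]-.54,c[...,1]-.2456)>.02)
print("disc face z top",np.median(c[disc][:,2]))
b=red(d);print("red",len(b),b.mean(0) if len(b) else 0)
assert abs(yaw)<.5
a,q=pressR(yaw);B=np.array([.566,-.167,.095])
env.gripper_to(0.0)
env.movep(B+.2*a+[-.03,0,0.0],q)
env.servo_line(B+.09*a)
w=wrist("w5");w["yaw"]=yaw;np.savez("w5.npz",**w)
b=red(w);print("red wrist",len(b),b.mean(0))
print([(np.round(r["centre"],4).tolist(),round(r["p"],2)) for r in models.mark_of("wrist","shutter_top")],env.get_tool_pos(),env.get_clock())
E
```

```text
((627.533203125, -163.67047119140625), (82.38172149658203, 150.33787536621094), 4.885119438171387) 0.20961327127972396
yaw 0.08526139
disc face z top 0.6846880234679917
red 306 [ 0.57571881 -0.16487877  0.09631554]
red wrist 1485 [ 0.57102003 -0.1687913   0.09406598]
[([0.5691, -0.1659, 0.0953], 0.76)] [ 0.52138427 -0.17128821  0.17412824] 23.1583
```

View pics/w5.png

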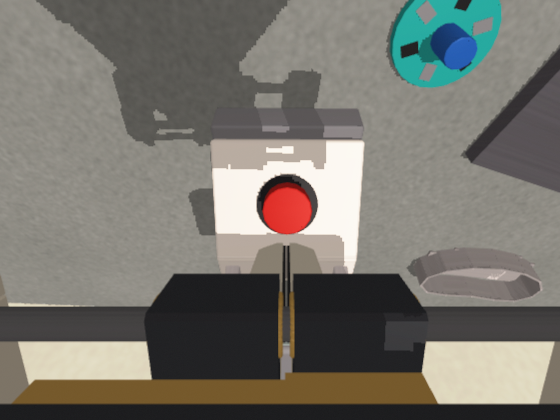

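The wrist view shows the red button whole at (287,209), with the tool aligned along its axis and the kidney dish well clear. I'll find the button centre in the tool frame and press with force-guarded steps.

Run:
```python
from h import *
w=dict(np.load("w5.npz"));a,q=pressR(float(w["yaw"]))
b=red(w);T=R.from_quat([q[1],q[2],q[3],q[0]]).as_matrix()
l=b@T; s=np.median(l[:,2]); top=l[np.abs(l[:,2]-s)<.004]
(cx,cy),r=cv2.minEnclosingCircle((top[:,:2]*1000).astype(np.float32))
B=T@[cx/1000,cy/1000,s];print("B",B,"r mm",r,"spread",np.ptp(top[:,2]))
assert 18<r<26
go=lambda h,rate=.05:env.servo_line(B+(h-.017)*a,q,rate=rate)   # h: tip height over raised button
go(.012);env.wait(.2)
f0=np.mean([env.get_contact_force() for _ in range(5)],0)
F=lambda:float((env.get_contact_force()-f0)@a)
h=.006;hold=None;log=[]
while h>-.016:
    go(h,.02);env.wait(.06);f=F();log.append((round(h*1e3,1),round(f,1)))
    if f>4.5: hold=h;break
    h-=.001
print(log,env.get_clock())
if hold is not None:
    env.wait(.6);print("hold",F());env.wait(.6);print(F())
    log=[]
    while h>hold-.0115:
        h-=.0015;go(h,.04);f=F();log.append((round(h*1e3,1),round(f,1)))
        if f>20:break
    env.wait(.25);print(log,F(),env.get_tool_pos(),env.get_clock())
```

```text
B [ 0.5717713  -0.16549036  0.0956662 ] r mm 22.05008888244629 spread 0.006728593968695046
[(6.0, -0.1), (5.0, -0.6), (4.0, -0.6), (3.0, 0.8), (2.0, -0.5), (1.0, 0.2), (0.0, 0.2), (-1.0, 1.7), (-2.0, 1.5), (-3.0, 2.0), (-4.0, 2.3), (-5.0, 2.0), (-6.0, 1.9), (-7.0, 2.3), (-8.0, 7.7)] 30.2833
hold 7.949620226104331
7.9348734166622386
[(-9.5, 8.2), (-11.0, 8.9), (-12.5, 9.7), (-14.0, 10.0), (-15.5, 11.9), (-17.0, 11.7), (-18.5, 23.7)] 23.984378202160237 [ 0.58928651 -0.16413328  0.06580351] 33.4833
```

Both stages show clearly: the half-way stop at 8 mm and the bottom at 18 mm. I'll let go, retreat and verify.

Run:
```python
from h import *
w=dict(np.load("w5.npz"));a,q=pressR(float(w["yaw"]))
p=env.get_tool_pos();env.servo_line(p+.115*a,q,rate=.08)
env.wait(.2);d=wrist("w6");d["pose"]=tool()@d["mount"];b=red(d);print("button",len(b),np.median(b@a),"before",np.median(red(w)@a))
p=env.get_tool_pos();env.servo_line(p+np.array([-.05,0,.08]),q)
env.movep([0.47,0.2,0.26],Q);env.wait(.2)
d=wrist("w7");c=cloud(d);h=d["color"].astype(int)
hub=(h[...,2]>h[...,0]+60)&(h[...,2]>h[...,1]+40)&(np.hypot(c[...,0]-.54,c[...,1]-.2456)<.03)
print("hub",np.percentile(c[hub][:,2],[90,97]),c[hub&(c[...,2]>.055)].mean(0))
R_=np.hypot(c[...,0]-.54,c[...,1]-.2456);print("face z",np.median(c[(R_>.02)&(R_<.036)][:,2]))
t=optics.capture("top")
for n in("kidney_dish","spatula_rest","bite_block"):print(n,[(np.round(r["centre"],3).tolist()) for r in models.mark_of("top",n)][:1])
print(env.get_contact_force(),env.get_clock())
```

```text
button 1647 -0.19495128686354488 before -0.19495808663599923
hub [0.05777373 0.05825637] [0.53945596 0.24612478 0.0569529 ]
face z 0.023178718323561553
kidney_dish [[0.772, 0.143, 0.001]]
spatula_rest [[0.782, -0.143, 0.005]]
bite_block []
[ 1.16131092  0.52308004 -0.05765751] 37.9417
```

View pics/w7.png

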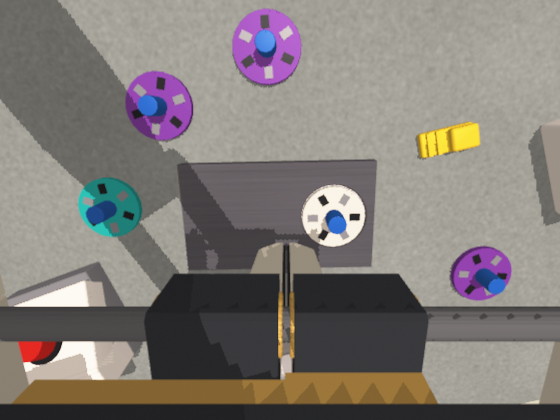

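The picture shows the disc home in the pocket at (333,216), with its face at z = 23 mm as expected. The bite block at (449,140) is undisturbed, and the button is back up.

```bash
python3 -c "
from station import job_done
print(job_done())"
```

```text
the job is handed in; nothing more can be done
None
```

The disc lies flat in its pocket, the shutter was held at its half-way stop for over a second, fully pressed and let go, and the job is handed in (no verdict came back); the bystanders look undisturbed, and the fingertips measured about 36 mm short of the stated tool geometry, so the first grasp missed and I corrected for it.

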